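Free the worn wheel of a knife sharpener

TASK

The knife sharpener holds two grinding wheels, each hanging on a spring bar. Take the forked tool, straddle the bar of the worn, smaller wheel between the wheel and the round collar, and push the collar sideways, away from the wheel, until the bar lets the wheel drop and roll down its chute to the front lip. Leave the larger wheel on its bar, and finally stand the forked tool upright on the worktop again.

Things in the scene. Friction and masses are not known exactly. Their poses are not given: they have to be found in the camera images.
- stand: the grey knife sharpener, fixed: base plate 146 x 228 x 10 mm with two equal bays side by side along its y axis. Origin on the worktop, under the line of the bars (x = 0); x points to its back (the chutes run down to the front lip at x = -100 mm), y along both bars, z up. In each bay from -y to +y: wheel slot between two cheeks 86 mm tall, bare bar, collar, coil spring, fixed barrel.
- collar_l (a point): centre of the face, towards the wheel, of the round collar (36 mm in diameter, 5 mm thick) on the bar of the bay at the stand's +y end, 78 mm above the worktop. The wheel's slot centre lies 45.5 mm from here to the stand's -y; between cheek and collar are 34 mm of bare bar, 8 mm thick, with free space above and below. Moves with the bar.
- collar_r (a point): the same point of the bay at the stand's -y end. Either bar: pushing its collar to the stand's +y draws the bar out of the wheel, which drops after at most 18 mm of travel (stop at 26 mm) and rolls to the lip within 1 s. The spring resists with 2 N at first, 4.6 N at the stop, and returns the bar by itself.
- worn_center (a point): centre of the worn wheel, a white ring 36 mm in diameter, 12 mm thick, bore 15 mm; at the start it hangs upright on a bar in one of the two slots (either one), its centre 75 mm above the worktop, its axle (y axis) along the bar
- fresh_center (a point): centre of the other wheel, the same but 54 mm in diameter, which hangs in the other slot
- fork_grip (a point): the forked tool (0.22 kg), 121 mm tall, standing on its two steel legs. The point: middle of the wooden handle, 85 mm above the feet. z up, x from leg to leg, y across. Handle 26 mm (x) by 22 mm (y), from 49 to 121 mm above the feet. Legs 8 mm (x) by 20 mm (y), 22 mm gap between them, open 40 mm up from the feet. Half a turn changes nothing.
Not all that is in view belongs to the job. Leave any orange look-alike of the part that bears worn_center alone.

How it is judged:
On the way:
1. the worn wheel drops off its bar while the forked tool pushes on the sharpener's spring bar (contact force between fork and stand above 1 N and height (world z) of worn_center below 0.068 m), for 0.02 s.
At the end, for the whole second after the job is handed in: the worn wheel lies still at the lip at the lower end of its chute (55 to 105 mm in front of the bars), the larger wheel still hangs where it was (within 12 mm), and the forked tool stands upright (within 8 degrees) and still on the worktop (x of worn_center in the frame of stand between -0.105 and -0.055 m and height (world z) of worn_center below 0.05 m and linear speed of each of worn, fork below 0.02 m/s and distance of fresh_center from where it was at the start of the episode below 0.012 m and angle between fork_grip's own z axis and vertical below 0.15 rad and height (world z) of fork_grip below 0.092 m); the robot touches nothing.
It fails at once if the larger wheel came off its bar (distance of fresh_center from where it was at the start of the episode above 0.015 m).
It also fails if it takes over 48 s, if anything falls off the work surface, if the arm or the gripper's body presses on something with over 40 N, if the wrist force passes 120 N, or if a joint passes its speed limit or range.

ROBOT

A 6-joint arm with a two-finger parallel gripper is mounted at the origin on a cart in front of the work surface, level with it; the furniture and walls round the work are solid. World frame = base frame: x ahead of the robot, y to its left, z up, the work surface at z = 0. Lengths are in m, angles in rad, forces in N, time in s.
With the tool pointing down it reaches from about 0.375 to 0.9 m from the base axis. Payload 3.1 kg.
Tool frame: the origin (TCP) lies on the centre line of the jaws, within the pads' length; the fingertips stand 25 mm ahead of it and the grasp point (between the pads) lies 6 mm ahead of it; x points along the fingers, y is the direction in which the jaws open and shut, and the axes are right-handed (so a half turn about x gives the same grasp; the last joint's range is limited). The gripper opens to 87 mm and grips with 3 to 60 N. Pads are 19 mm wide; open, the fingers measure 117 mm over their backs; the gripper's body (75 mm by 190 mm) begins 51 mm behind the grasp point.
Start: joints at [1.085, 0.527, 1.433, -0, 1.181, -0.178], TCP at [0.189, 0.596, 0.248] pointing down, gripper open.
Joint ranges: [-3.08, 3.08], [-0.75, 2.2], [0.22, 2.44], [-1.43, 4.57], [0, 2.65], [-2.85, 2.85]. Speed limits (rad/s): [2.79, 2.79, 3.14, 3.14, 3.14, 3.14].

INTERFACE

Orientations are given as a unit quaternion [x, y, z, w].
In Python, from rig import robot gives the robot as it stands. The module is installed in compiled form; this text tells all that it offers.
- The arm moves only by the tool move_arm, never from a script. Its argument "commands" is a list of rows, each a list of 5 numbers: the gripper's target within -1 to 1 (shut at 1, half-way at 0, fully open at -1), then the shift along the tool's x, y, z in mm, then the turn about the tool's x in degrees. A call has 1 to 8 rows; each row is the pose to reach, as a shift and turn from the pose commanded when the call began, along the tool's axes at that moment; what a row does not reach only later rows make up. A row lasts 1/12 s, in which the tool goes at most 41.7 mm and 7.16 degrees, less where a joint would pass 70% of its speed; a pose out of reach is approached as far as the arm can. A call with a gripper value outside its range is refused whole. The fingers move at their own pace and stop on an object; "newtons" is the grip in N (left out, the last holds). Time passes only in rows, so rows that repeat a pose let the fingers close. It gives the time, the measured TCP pose, the force and the opening at its end, in the units of the state.
- robot.get_obs(): the state, without advancing time (a new reading comes with each control period).
- robot.camera(name): name is "scene" or "top"; returns a dict with "image" (400x640x3 uint8, red, green, blue), "fx", "fy", "cx", "cy" (pixels), "xyz" and "rotation" of the camera in the world. Camera axes: x right, y down, z forward; pixel columns grow to the right and rows downward; lengths in m; the calibration is good to about 2 mm. A picture is of the moment at which its call begins. There is no depth.
- robot.hand_in(): hands the job in, once; it reports no verdict.
Trained networks look in a picture, given as the dict that the camera call returned (one of the last four; its "shot" number tells which), for a name from the list of things; names that differ only in an ending like _2 or _b are one class to them, and where a whole thing is asked for, a point or a joint stands for the part that bears it (a point fixed in the world has none). Each returns a list of dicts, best first, with "p" (0 to 1); they miss things now and then, are a little off and sometimes report something else, mostly with a low value. They report only what shows in the picture. A call takes as long as a camera call. They do not tell look-alikes from the thing itself.
- robot.regions_of(picture, name): "pixels" (400x640 bool, what is visible of it) and "bbox" ([left, top, right, bottom] in pixels, round what is visible of it).
The state is a dict: "time": time; "q": joint angles; "joint_velocities": joint speeds; "joint_torque": joint torques, N m; "position": TCP position; "tool_rot": TCP orientation; "ft_force": force on the tool from outside, world axes, zero at the start; "moment": the same for the moment, N m; "grip_width": finger opening in m.
Only numpy, scipy, OpenCV 4.12 (cv2) and the standard library are available. Lean on these libraries where they do the work, as an engineer would, in place of code of your own. Each camera call takes 0.05 s, during which the arm holds its last target.

## Working session

There is one attempt and no reset: what is moved stays moved. The work goes in short steps, Python scripts to look and compute and a tool call to move; the robot and the scene stay as the last step left them, time stands still between calls to the robot, and variables do not carry over. Pictures are saved under pics/ and viewed, and the job is handed in when it is done.

Besides the shell and the picture viewer there is one more tool, called after "Request:" as a command line: name --pt "numbers of a row" for each row, then --argument value for the rest. move_arm: Moves the arm, as the interface text tells. Its arguments: {"type":"object","properties":{"commands":{"type":"array","items":{"type":"array","items":{"type":"number"}}},"newtons":{"type":"number"}},"required":["commands"]}

```bash
mkdir -p pics; ls
cat > h.py <<'E'
import numpy as np,cv2
from rig import robot
def save(n,im): cv2.imwrite('pics/'+n+'.png',im[:,:,::-1])
E
python3 - <<'E'
from h import *
o=robot.get_obs();print(o)
for n in("scene","top"):
    c=robot.camera(n);save(n+'0',c['image'])
    print(n,{k:v for k,v in c.items() if k!='image'})
    for t in("stand","worn_center","fresh_center","fork_grip","collar_l"):
        for r in robot.regions_of(c,t):
            ys,xs=np.nonzero(r['pixels']);print(t,round(r['p'],2),r['bbox'],xs.mean().round(1),ys.mean().round(1),len(xs))
E
```

```text
pics
{'time': 0.0, 'q': array([ 1.08451176e+00,  5.28475584e-01,  1.43394988e+00, -5.52785962e-06,
        1.18143096e+00, -1.78492524e-01]), 'joint_velocities': array([-6.68105718e-04,  3.54728036e-05, -8.98241845e-04, -8.57188000e-04,
       -9.49101692e-05,  6.76974772e-04]), 'joint_torque': array([ 5.18744691e-04, -4.40042675e+01, -1.76593155e+01,  6.31895405e-02,
        5.84899960e-02, -1.88714116e-04]), 'position': array([0.18897605, 0.5949951 , 0.24655069]), 'tool_rot': array([ 0.10763393,  0.69900886, -0.10914822,  0.69848996]), 'ft_force': array([ 0.25634888,  0.39696249, -0.61667334]), 'moment': array([-0.02411012,  0.07869597,  0.01359537]), 'grip_width': 0.08739165596014081}
scene {'fx': 518.3022408762564, 'fy': 518.3022408762564, 'cx': 317.1822918431724, 'cy': 205.14994863073645, 'xyz': array([ 0.20278833, -0.36996953,  0.70114853]), 'rotation': array([ 0.88281775, -0.27829161,  0.11645609, -0.36003413]), 'shot': 1}
stand 0.74 [206.9, 159.3, 352.1, 269.4] 280.0 217.3 9541
worn_center 0.61 [343.8, 276.1, 369.4, 296.5] 354.7 282.7 354
worn_center 0.51 [326.7, 188.8, 337.4
[... 231 characters left out ...]
3.1, 266.6, 182.5] 250.6 170.8 296
top {'fx': 361.49866786278733, 'fy': 361.49866786278733, 'cx': 320.48764975216255, 'cy': 203.56001314809413, 'xyz': array([0.3705483 , 0.12517205, 0.9064064 ]), 'rotation': array([-0.66383172,  0.73944181, -0.08427547,  0.07383025]), 'shot': 2}
stand 0.81 [231.8, 176.3, 341.8, 282.2] 285.6 230.2 5300
worn_center 0.59 [349.9, 201.4, 369.6, 217.3] 358.4 209.2 146
worn_center 0.47 [302.5, 186.5, 316.0, 200.6] 309.9 191.9 77
fresh_center 0.42 [262.1, 207.7, 280.0, 231.4] 270.0 218.6 115
fork_grip 0.85 [380.8, 185.2, 395.6, 211.9] 386.8 199.3 295
collar_l 0.71 [241.2, 225.7, 261.3, 239.4] 250.0 230.9 125
collar_l 0.52 [283.5, 197.1, 306.4, 212.5] 294.0 201.8 115
```

Run:
```python
import cv2
a=cv2.imread('pics/scene0.png');cv2.imwrite('pics/s_c.png',cv2.resize(a[130:340,190:450],None,fx=3,fy=2.85,interpolation=2))
a=cv2.imread('pics/top0.png');cv2.imwrite('pics/t_c.png',cv2.resize(a[150:310,200:420],None,fx=3.5,fy=3.5,interpolation=2))
```

```text
(no output)
```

View pics/scene0.png

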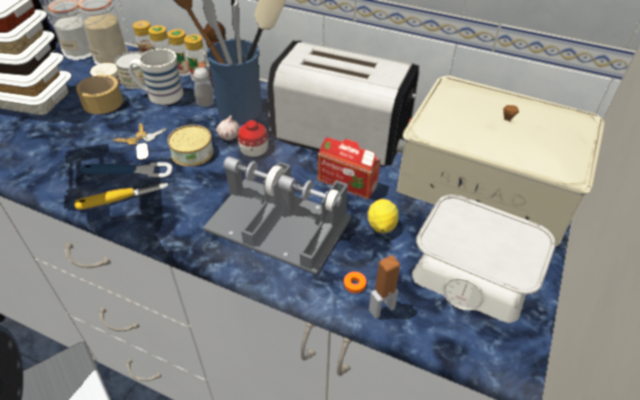

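View pics/top0.png

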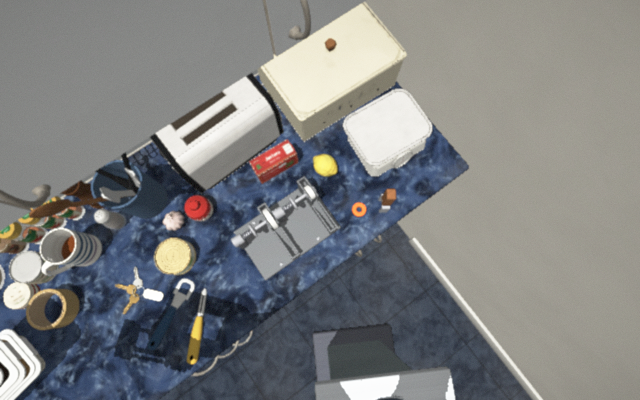

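```bash
sleep 1
```

```text
(no output)
```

View pics/s_c.png

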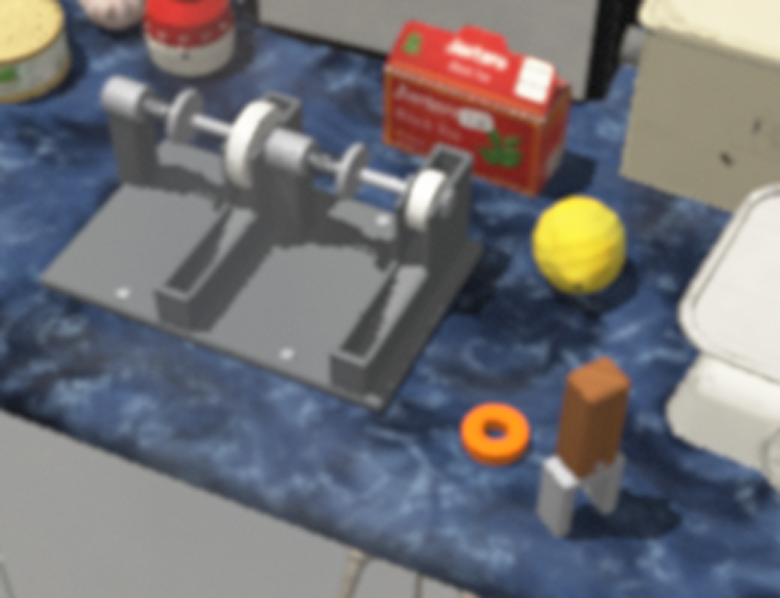

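View pics/t_c.png

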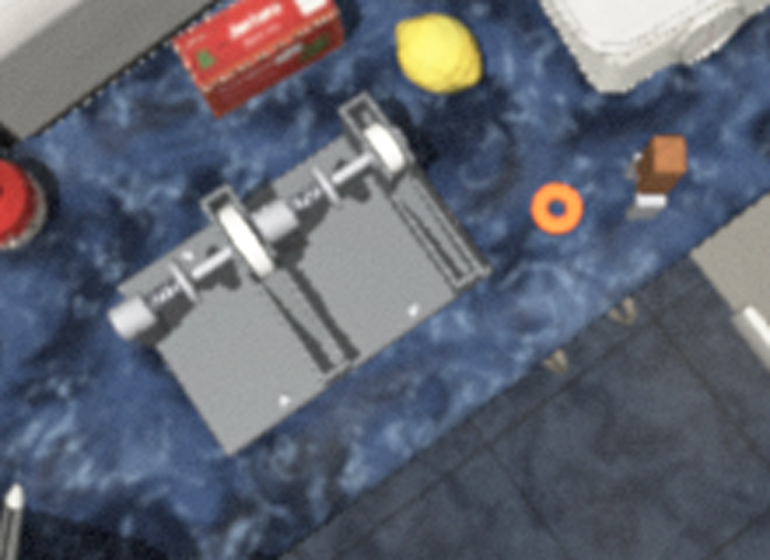

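The candidates for the worn wheel are:
- White ring at scene (331,199), top (310,192). It is small, hangs on the bar and sits in the stand's -y bay.
- White ring at scene (273,180), top (270,219). It is larger, so it is the fresh wheel.
- Orange ring at scene (355,283), top (358,209). It is the look-alike.

The worn wheel is the first one, and the enlarged crop confirms this. The collar to push is collar_r, at scene (306,190). Next I measure the stand and fork poses.

```bash
cat >> h.py <<'E'
from scipy.spatial.transform import Rotation as R
from scipy.optimize import minimize,least_squares
def proj(c,P):
    p=(np.atleast_2d(P)-c['xyz'])@R.from_quat(c['rotation']).as_matrix()
    return np.c_[p[:,0]/p[:,2]*c['fx']+c['cx'],p[:,1]/p[:,2]*c['fy']+c['cy']]
def tri(cs,uvs):
    f=lambda P:np.concatenate([proj(c,P)[0]-u for c,u in zip(cs,uvs)])
    r=least_squares(f,[.45,.15,.05]);return r.x,np.abs(r.fun).max()
def box(x0,x1,y0,y1,z0,z1): return np.array([[x,y,z] for x in(x0,x1) for y in(y0,y1) for z in(z0,z1)])/1000.
FORK=[box(-13,13,-11,11,49,121),box(-19,19,-10,10,40,49),box(-19,-11,-10,10,0,40),box(11,19,-10,10,0,40)]
def tf(P,x,y,yaw,z=0): return P@R.from_euler('z',yaw).as_matrix().T+[x,y,z]
def sil(c,parts,pose,s=4):
    m=np.zeros((400*s,640*s),np.uint8)
    for b in parts:
        h=cv2.convexHull((proj(c,tf(b,*pose))*s+s/2-.5).astype(np.float32)); cv2.fillConvexPoly(m,np.round(h).astype(np.int32),1)
    return cv2.resize(m.astype(np.float32),(640,400),interpolation=cv2.INTER_AREA)
def fitfork(cs,ms,p0,free=4):
    f=lambda p:sum(1-np.minimum(sil(c,FORK,p),m).sum()/np.maximum(sil(c,FORK,p),m).sum() for c,m in zip(cs,ms))
    best=None
    for yaw in np.arange(0,np.pi,np.pi/8):
        q=np.array([p0[0],p0[1],yaw,0.][:free])
        st=np.array([.006,.006,.2,.004][:free])
        r=minimize(f,q,method='Nelder-Mead',options=dict(initial_simplex=np.vstack([q]+[q+st*e for e in np.eye(free)]),maxiter=120))
        if best is None or r.fun<best.fun: best=r
    return best
E
python3 - <<'E'
from h import *
cs=[robot.camera(n) for n in("scene","top")]
rg={t:[[(r['pixels'],np.array(np.nonzero(r['pixels']))[::-1].mean(1)) for r in robot.regions_of(c,t)] for c in cs] for t in("worn_center","fresh_center","fork_grip","collar_l","stand")}
def near(t,uvs):
    u=[min((x[1] for x in rg[t][i]),key=lambda v:np.hypot(*(v-uvs[i]))) for i in(0,1)]
    print(t,u,tri(cs,u))
near('worn_center',[(331,199),(310,192)]);near('fresh_center',[(273,180),(270,219)])
near('collar_l',[(306,189),(294,202)]);near('collar_l',[(250,171),(250,231)]);near('fork_grip',[(385,286),(387,199)])
ms=[rg['fork_grip'][i][0][0].astype(np.float32) for i in(0,1)]
p,_=tri(cs,[rg['fork_grip'][i][0][1] for i in(0,1)])
for fr in(3,4):
    r=fitfork(cs,ms,p,fr);print(fr,r.x,r.fun)
for i in(0,1):
    im=cs[i]['image'].copy();im=cv2.resize(im,None,fx=6,fy=6,interpolation=2)
    s=sil(cs[i],FORK,r.x);S=cv2.resize(s,None,fx=6,fy=6)
    cn,_=cv2.findContours((S>.5).astype(np.uint8),0,1);cv2.drawContours(im,cn,-1,(0,255,0),1)
    u=rg['fork_grip'][i][0][1]*6;x,y=map(int,u);save('fk%d'%i,im[y-250:y+250,x-250:x+250])
E
python3 -c "
import cv2,numpy as np
cv2.imwrite('pics/fk.png',cv2.resize(np.hstack([cv2.imread('pics/fk%d.png'%i) for i in(0,1)]),(800,400)))"
```

```text
worn_center [array([331.07971014, 200.02173913]), array([309.63013699, 191.8630137 ])] (array([0.58684545, 0.12636888, 0.07584467]), np.float64(1.326370933940666))
fresh_center [array([273.0565371, 178.6254417]), array([269.93023256, 218.50387597])] (array([0.53175223, 0.22431806, 0.08039988]), np.float64(1.4511607059419873))
collar_l [array([307.4159292 , 190.27138643]), array([250.61344538, 230.78151261])] (array([ 0.58861781,  0.26719354, -0.02721592]), np.float64(22.927763525877737))
collar_l [array([251.00977199, 171.1009772 ]), array([250.61344538, 230.78151261])] (array([0.51154257, 0.27096706, 0.07372648]), np.float64(0.3369682582690814))
fork_grip [array([385.27836735, 286.08408163]), array([386.73103448, 199.77241379])] (array([ 0.55283105, -0.05641255,  0.06232564]), np.float64(0.5760301358200479))
3 [ 0.5533133  -0.05572727 -0.13164833] 0.24283093214035034
4 [ 0.5543029  -0.05588303  3.02725844 -0.00377845] 0.2113831639289856
```

```bash
sleep 30
```

```text
(no output)
```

View pics/fk.png

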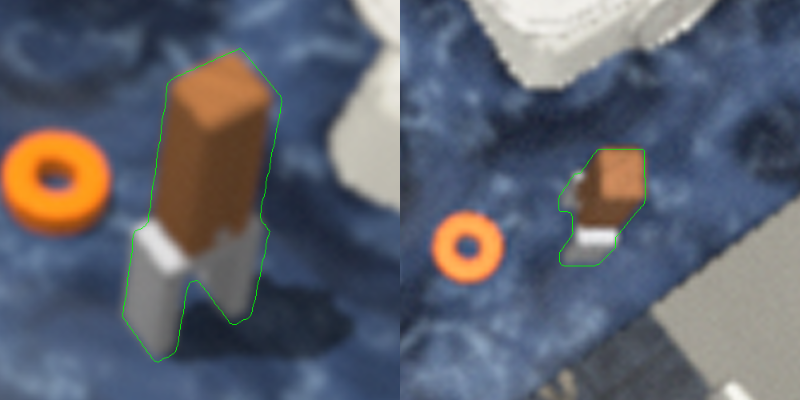

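Run:
```python
from h import *
acc={}
cs=[robot.camera(n) for n in("scene","top")]
for _ in range(3):
  cs=[robot.camera(n) for n in("scene","top")]
  for i,c in enumerate(cs):
    for t in("worn_center","fresh_center","collar_l","collar_r"):
      for r in robot.regions_of(c,t):
        b=r['bbox'];print(i,t,round(r['p'],2),np.array(np.nonzero(r['pixels']))[::-1].mean(1).round(1),np.round(b,1))
def T(n,a,b):print(n,*[np.round(v,4) for v in tri(cs,[a,b])])
T('FL',(204,228.2),(265.7,280));T('FR',(316.7,273.2),(340,227.1))
T('collR',(306.5,189.8),(294,201.8));T('collL',(250.8,171),(250.2,230.9))
for i,(x,y,s) in enumerate([(195,140,5),(225,170,6)]):
    im=cs[i]['image'][y:y+(140 if i==0 else 100),x:x+(160 if i==0 else 130)];save('st%d'%i,cv2.resize(im,None,fx=s,fy=s if i else 4.2,interpolation=2))
```

```text
0 worn_center 0.63 [355.  282.3] [347.1 272.7 367.6 292.5]
0 worn_center 0.45 [331.3 199.3] [328.3 188.3 337.2 207.4]
0 fresh_center 0.83 [272.8 179.1] [264.  166.6 282.7 198.2]
0 collar_l 0.82 [251.  171.1] [239.5 162.9 264.7 182.1]
0 collar_l 0.8 [307.2 190.4] [292.3 184.  323.6 199.3]
0 collar_r 0.82 [251.  171.1] [239.5 162.9 264.7 182.1]
0 collar_r 0.8 [307.2 190.4] [292.3 184.  323.6 199.3]
1 worn_center 0.64 [358.5 209.2] [350.4 201.9 368.2 217.3]
1 worn_center 0.41 [309.7 191.8] [303.2 186.  316.4 197.1]
1 fresh_center 0.6 [270.1 218.9] [262.4 208.1 279.1 230.4]
1 fresh_center 0.33 [387.  199.4] [382.1 186.5 397.1 211.4]
1 collar_l 0.43 [251.9 230.4] [241.3 226.1 263.2 238.3]
1 collar_l 0.42 [291.1 203.4] [282.4 195.3 303.5 214.5]
1 collar_r 0.43 [251.9 230.4] [241.3 226.1 263.2 238.3]
1 collar_r 0.42 [291.1 203.4] [282.4 195.3 303.5 214.5]
0 worn_center 0.71 [331.8 197.7] [324.9 191.2 337.3 205.4]
0 worn_center 0.68 [354.9 282.7] [346.4 271.2 367.7 292.3]
0 collar_l 0.75 [250.  170.3] [237.1 161.8 266.6 183.6]
0 collar_l 0.54 [306.8 190.1] [292.4 181.7 326.6 201. ]
0 collar_
[... 631 characters left out ...]
enter 0.81 [272.8 179.1] [266.5 168.5 281.1 197. ]
0 fresh_center 0.39 [385.2 285.7] [365.4 255.2 395.3 317.6]
0 collar_l 0.85 [251.2 170.9] [239.4 162.5 264.5 182.4]
0 collar_l 0.63 [306.3 189.9] [292.8 182.7 324.6 200.5]
0 collar_r 0.85 [251.2 170.9] [239.4 162.5 264.5 182.4]
0 collar_r 0.63 [306.3 189.9] [292.8 182.7 324.6 200.5]
1 worn_center 0.47 [358.4 209.1] [349.  201.4 366.7 216.8]
1 fresh_center 0.69 [269.5 217.9] [262.4 211.7 279.8 227.4]
1 collar_l 0.56 [252.1 230.2] [240.8 223.3 263.5 238.6]
1 collar_r 0.56 [252.1 230.2] [240.8 223.3 263.5 238.6]
FL [0.3982 0.2541 0.0066] 0.4119
FR [0.5083 0.0586 0.0027] 0.5
collR [0.5639 0.1656 0.082 ] 1.9311
collL [0.5116 0.272  0.0732] 0.2893
```

```bash
sleep 8
```

```text
(no output)
```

View pics/st0.png

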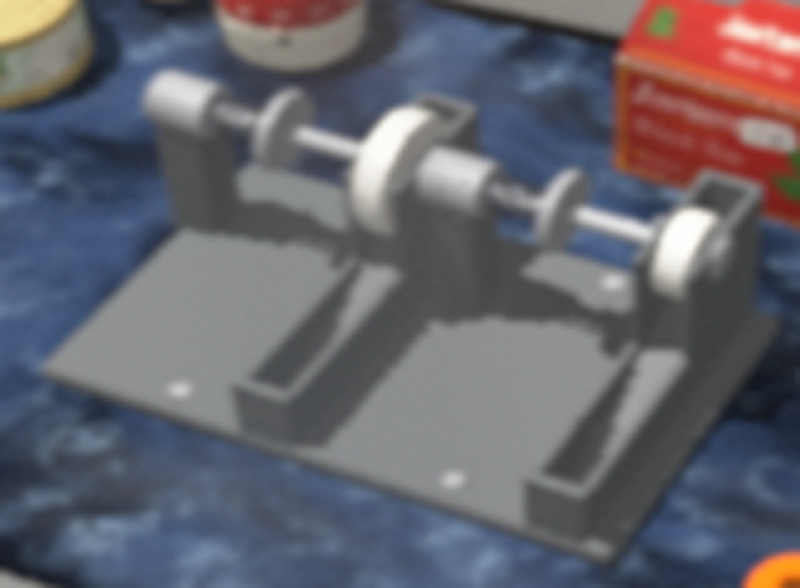

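View pics/st1.png

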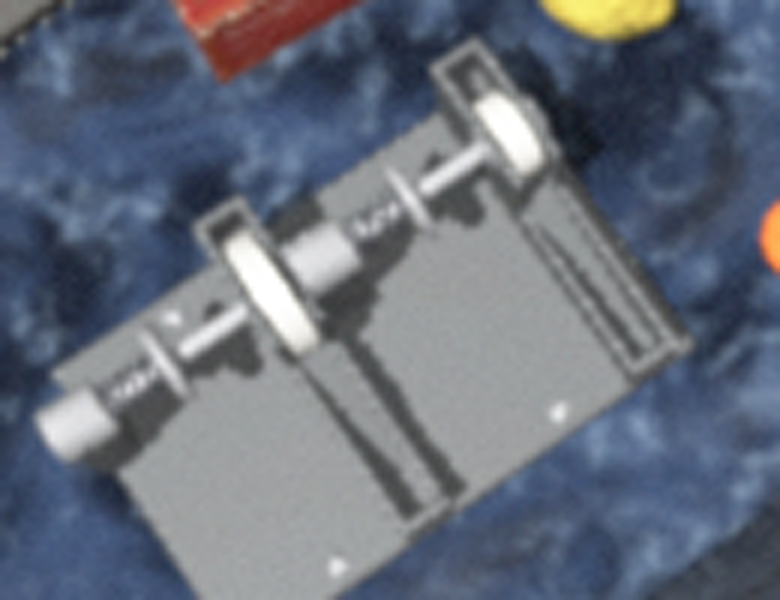

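Run:
```python
from h import *
cs=[robot.camera(n) for n in("scene","top")]
ob=[((306.8,189.6),(292.8,202.9)),((251.,170.1),(251.9,230.4)),((331.4,198.8),(309.7,191.8)),((272.9,179.1),(270,218.6)),((203.6,228),(265.3,279.7)),((316.3,273),(339.7,226.8))]
for a in ob[:2]: print([np.round(v,4) for v in tri(cs,a)])
def model(p):
    x,y,yaw,yc,fr,dz=p   # yc= collar_r face y in stand, fr = front edge x
    P=np.array([[0,yc+.0025,.078],[0,yc+.1165,.078],[0,yc-.0455,.075],[0,yc+.114-.0455,.075],[fr,.114,.01],[fr,-.114,.01]])
    return tf(P,x,y,yaw,dz)
def f(p,sh=None):
    M=model(p);return np.concatenate([(proj(c,M)-np.array([o[i] for o in ob])).ravel() for i,c in enumerate(cs)])
r=least_squares(f,[.55,.18,.51,-.04,-.1,0],loss='soft_l1')
print(r.x.round(4));print(f(r.x).reshape(2,6,2).round(1))
M=model(r.x);print('collR center',M[0].round(4),'worn',M[2].round(4),'fresh',M[3].round(4))
c=np.array([np.cos(r.x[2]),np.sin(r.x[2])]);ya=np.array([-c[1],c[0]])
print('face',M[0][:2]-ya*.0025,'bar mid',M[0][:2]-ya*(.0025+.017))
```

```text
[array([0.5644, 0.1678, 0.0799]), np.float64(0.9067)]
[array([0.5104, 0.2672, 0.0797]), np.float64(0.647)]
[ 5.450e-01  2.055e-01  5.011e-01 -4.470e-02 -1.061e-01  4.000e-04]
[[[ 0.9  0. ]
  [ 0.2 -0. ]
  [ 1.3  0.8]
  [ 1.6  0.3]
  [-0.3 -1.2]
  [ 1.3 -0.7]]

 [[-0.5  0.7]
  [-0.7  0.8]
  [-0.6  0.9]
  [-1.1  1.1]
  [-0.1  1.1]
  [ 2.   0.8]]]
collR center [0.5652 0.1685 0.0784] worn [0.5883 0.1264 0.0754] fresh [0.5335 0.2264 0.0754]
face [0.56643132 0.16632567] bar mid [0.57459794 0.15141573]
```

Run:
```python
from h import *
cs=[robot.camera(n) for n in("scene","top")]
for a in [((416,252),(368,165)),((540,275),(426,137)),((417,238),(365,168))]: print([np.round(v,3) for v in tri(cs,a)])
for n,i,x,y in(("a",0,350,180),("b",1,330,70)):
    save('sc'+n,cv2.resize(cs[i]['image'][y:y+150,x:x+220],None,fx=3,fy=3,interpolation=2))
print(R.from_quat(robot.get_obs()['tool_rot']).as_matrix().round(3))
```

```text
[array([ 0.648, -0.026,  0.046]), np.float64(1.382)]
[array([ 0.719, -0.184,  0.095]), np.float64(11.491)]
[array([ 0.644, -0.018,  0.073]), np.float64(3.583)]
[[-0.     0.303  0.953]
 [-0.     0.953 -0.303]
 [-1.    -0.    -0.   ]]
```

```bash
sleep 5
```

```text
(no output)
```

View pics/sca.png

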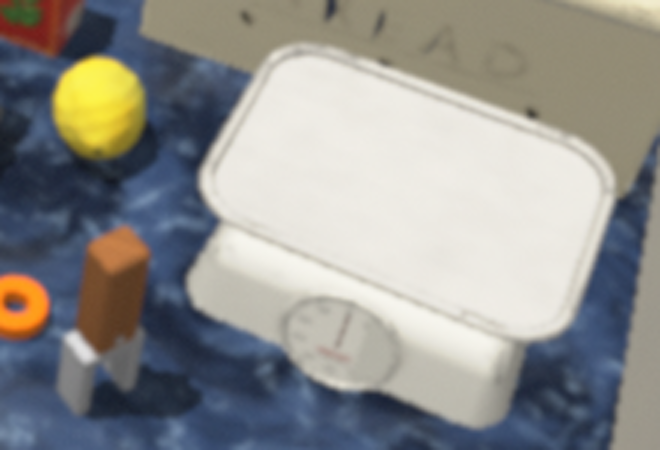

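View pics/scb.png

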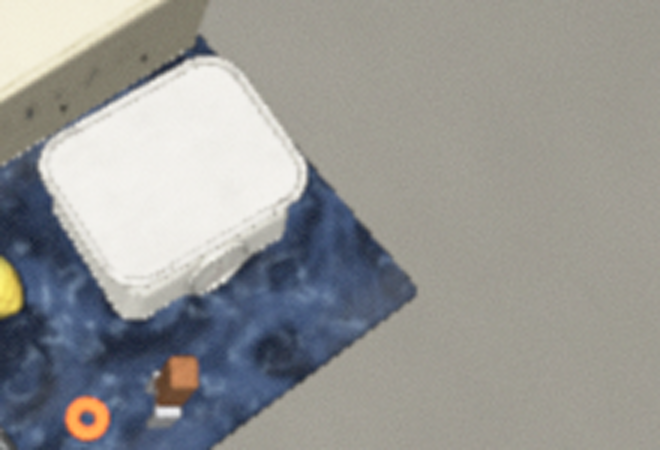

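Request:
move_arm --pt "-1 0 -30 32 0" --pt "-1 0 -58 62 0" --pt "-1 0 -87 93 0" --pt "-1 0 -116 124 0" --pt "-1 0 -145 155 0" --pt "-1 0 -174 186 0" --pt "-1 0 -203 217 0" --pt "-1 0 -232 248 0" --newtons 30

```text
time: 3.67
position: [0.353, 0.3032, 0.2479]
tool_rot: [0.108, 0.699, -0.108, 0.699]
ft_force: [1.0, 0.2, 0.2]
grip_width: 0.0871
```

Request:
move_arm --pt "-1 0 -28 30 0" --pt "-1 0 -56 60 0" --pt "-1 0 -84 90 0" --pt "-1 0 -112 120 0" --pt "-1 0 -140 150 0" --pt "-1 0 -168 180 0" --pt "-1 0 -196 210 0" --pt "-1 0 -224 240 0"

```text
time: 4.33
position: [0.5139, 0.0166, 0.2478]
tool_rot: [0.109, 0.699, -0.109, 0.699]
ft_force: [0.5, 0.8, -1.3]
grip_width: 0.0869
```

```bash
cat >> h.py <<'E'
def todo(x,y,z,yaw):
    o=robot.get_obs();M=R.from_quat(o['tool_rot']).as_matrix();d=(np.array([x,y,z])-o['position'])@M*1000
    cur=np.arctan2(-M[0,1],M[1,1]);print('pos',o['position'].round(4),'yaw',cur.round(3),'t',round(o['time'],2),'w',o['grip_width'].round(4),'F',o['ft_force'].round(1))
    print('MOVE',d.round(1),'turn',np.degrees(-(yaw-cur)).round(1),'tilt',np.degrees(np.arccos(-M[2,0])).round(2),'q',o['q'].round(2))
E
python3 -c "
from h import *
todo(.554,-.056,.2,-.12)"
```

```text
Traceback (most recent call last):
  File "h.py", line 31, in todo
    cur=np.arctan2(-M[0,1],M[1,1]);print('pos',o['position'].round(4),'yaw',cur.round(3),'t',round(o['time'],2),'w',o['grip_width'].round(4),'F',o['ft_force'].round(1))
                                                                                                                    ^^^^^^^^^^^^^^^^^^^^^
AttributeError: 'float' object has no attribute 'round'
```

```bash
sed -i "s/o\['grip_width'\].round(4)/round(o['grip_width'],4)/" h.py
python3 -c "
from h import *
todo(.554,-.056,.19,-.12)"
```

```text
pos [0.5139 0.0166 0.2478] yaw -0.308 t 4.33 w 0.0869 F [ 0.5  0.8 -1.3]
MOVE [ 57.8 -57.   60.2] turn -10.8 tilt 0.03 q [-0.19  0.38  1.71  0.    1.05 -1.45]
```

Request:
move_arm --pt "-1 0 -26 28 -5" --pt "-1 20 -53 57 -10.8" --pt "-1 50 -53 57 -10.8" --pt "-1 58 -53 57 -10.8" --pt "-1 58 -53 57 -10.8"

```text
time: 4.75
position: [0.5491, -0.0488, 0.1869]
tool_rot: [0.043, 0.708, -0.042, 0.703]
ft_force: [-0.2, 1.2, 0.0]
grip_width: 0.0869
```

```bash
python3 -c "
from h import *
todo(.554,-.056,.091,-.12)
cs=[robot.camera(n) for n in('scene','top')]
save('p1',np.hstack([cs[0]['image'][180:360,300:480],cs[1]['image'][110:290,300:480]]).repeat(2,0).repeat(2,1))"
```

```text
pos [ 0.5491 -0.0488  0.1869] yaw -0.121 t 4.75 w 0.0869 F [-0.2  1.2  0. ]
MOVE [95.9 -6.7  6.5] turn -0.1 tilt 0.44 q [-0.29  0.51  1.67  0.    0.96 -1.74]
```

```bash
sleep 4
```

```text
(no output)
```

View pics/p1.png

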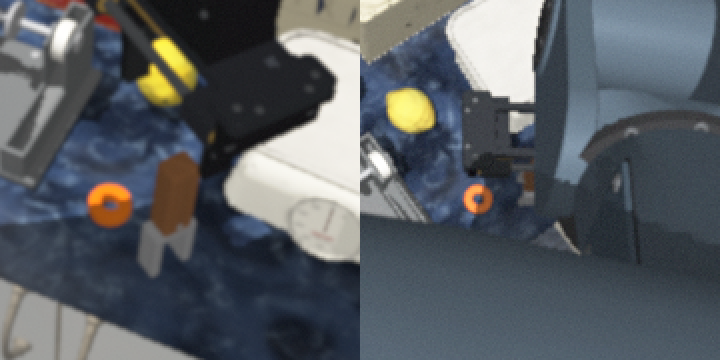

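```bash
python3 -c "
from h import *
todo(.554,-.056,.091,-.12)"
```

```text
pos [ 0.5508 -0.0482  0.1898] yaw -0.119 t 4.85 w 0.0867 F [0.1 0.  0.5]
MOVE [98.8 -7.4  4.2] turn 0.1 tilt 0.07 q [-0.29  0.51  1.67  0.    0.96 -1.74]
```

Request:
move_arm --pt "-1 5 -7 4 0" --pt "-1 30 -7 4 0" --pt "-1 60 -7 4 0" --pt "-1 85 -7 4 0" --pt "-1 99 -7 4 0" --pt "-1 99 -7 4 0"

```text
time: 5.35
position: [0.5534, -0.0557, 0.0889]
tool_rot: [0.042, 0.707, -0.041, 0.705]
ft_force: [-0.6, 0.6, -0.0]
grip_width: 0.0873
```

```bash
python3 -c "
from h import *
todo(.554,-.056,.091,-.12)
c=robot.camera('scene')
save('p2',cv2.resize(c['image'][200:340,300:480],None,fx=4,fy=4,interpolation=2))
todo(.554,-.056,.091,-.12)"
```

```text
pos [ 0.5534 -0.0557  0.0889] yaw -0.118 t 5.35 w 0.0873 F [-0.6  0.6 -0. ]
MOVE [-2.2 -0.3  0.6] turn 0.1 tilt 0.21 q [-0.3   0.67  1.73 -0.    0.75 -1.75]
pos [ 0.5544 -0.056   0.0903] yaw -0.118 t 5.4 w 0.0871 F [-0.9 -0.6  0.2]
MOVE [-0.7 -0.  -0.4] turn 0.1 tilt 0.06 q [-0.3   0.67  1.73 -0.    0.75 -1.75]
```

```bash
sleep 4
```

```text
(no output)
```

View pics/p2.png

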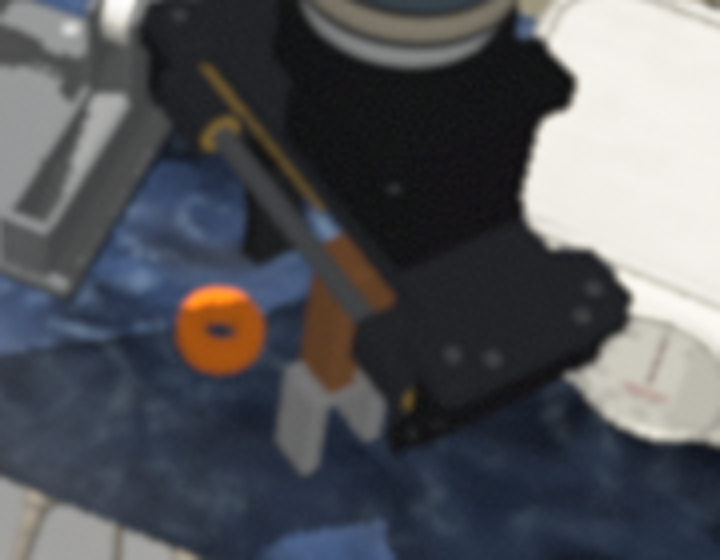

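The jaws straddle the handle: handle at crop (345,310), near finger at (450,350). Closing now.

Request:
move_arm --pt "1 0 0 0 0" --pt "1 0 0 0 0" --pt "1 0 0 0 0" --pt "1 0 0 0 0" --pt "1 0 0 0 0" --pt "1 0 0 0 0" --newtons 40

```text
time: 5.9
position: [0.5548, -0.0566, 0.0911]
tool_rot: [0.042, 0.706, -0.042, 0.706]
ft_force: [-0.5, 0.4, -1.4]
grip_width: 0.055
```

Request:
move_arm --pt "1 0 0 0 0" --pt "1 0 0 0 0" --pt "1 0 0 0 0" --pt "1 0 0 0 0" --pt "1 0 0 0 0" --pt "1 0 0 0 0" --pt "1 0 0 0 0" --pt "1 0 0 0 0"

```text
time: 6.57
position: [0.5545, -0.0566, 0.0905]
tool_rot: [0.042, 0.706, -0.042, 0.706]
ft_force: [-0.2, 0.1, -0.1]
grip_width: 0.0218
```

Request:
move_arm --pt "1 -20 0 0 0" --pt "1 -60 0 0 0" --pt "1 -100 0 0 0" --pt "1 -120 20 0 -4" --pt "1 -120 60 -1 -11" --pt "1 -120 100 -2 -18" --pt "1 -120 140 -3 -25" --pt "1 -120 180 -4 -31"

```text
time: 7.23
position: [0.5715, 0.1242, 0.2105]
tool_rot: [-0.15, 0.691, 0.15, 0.691]
ft_force: [0.3, -0.8, -1.9]
grip_width: 0.0218
```

```bash
python3 -c "
from h import *
todo(.5746,.1514,.21,.505)"
```

```text
pos [0.5715 0.1242 0.2105] yaw 0.427 t 7.23 w 0.0218 F [ 0.3 -0.8 -1.9]
MOVE [ 0.5 23.5 14.1] turn -4.5 tilt 0.04 q [ 0.02  0.52  1.57  0.    1.05 -1.97]
```

Request:
move_arm --pt "1 0 20 12 -4" --pt "1 0 23 14 -4.5" --pt "1 0 23 14 -4.5" --pt "1 0 23 14 -4.5"

```text
time: 7.57
position: [0.5748, 0.149, 0.21]
tool_rot: [-0.175, 0.686, 0.175, 0.685]
ft_force: [0.4, -0.6, -2.6]
grip_width: 0.0217
```

Run:
```python
from h import *
todo(.5746,.1514,.21,.505)
cs=[robot.camera(n) for n in('scene','top')]
for i,c in enumerate(cs):
    o=robot.get_obs();p=o['position']
    im=cv2.resize(c['image'],None,fx=5,fy=5,interpolation=2)
    S=cv2.resize(sil(c,FORK,(p[0],p[1],.505,p[2]-.091)),None,fx=5,fy=5)
    cn,_=cv2.findContours((S>.5).astype(np.uint8),0,1);cv2.drawContours(im,cn,-1,(0,255,0),1)
    x,y=(proj(c,[.575,.151,.11])[0]*5).astype(int);save('q%d'%i,im[y-300:y+300,x-390:x+390])
```

```text
pos [0.5748 0.149  0.21  ] yaw 0.5 t 7.57 w 0.0217 F [ 0.4 -0.6 -2.6]
MOVE [-0.   2.2  1. ] turn -0.3 tilt 0.1 q [ 0.07  0.53  1.55 -0.    1.06 -2.  ]
```

```bash
sleep 4
```

```text
(no output)
```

View pics/q0.png

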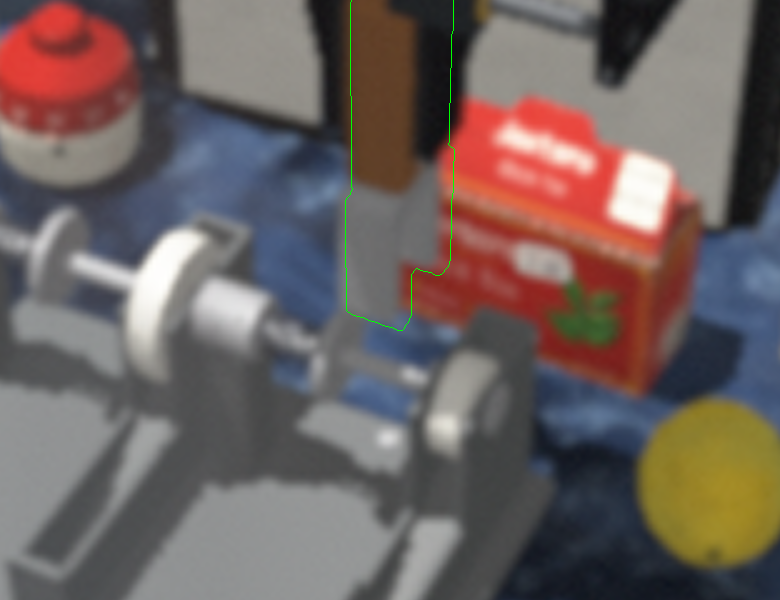

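View pics/q1.png

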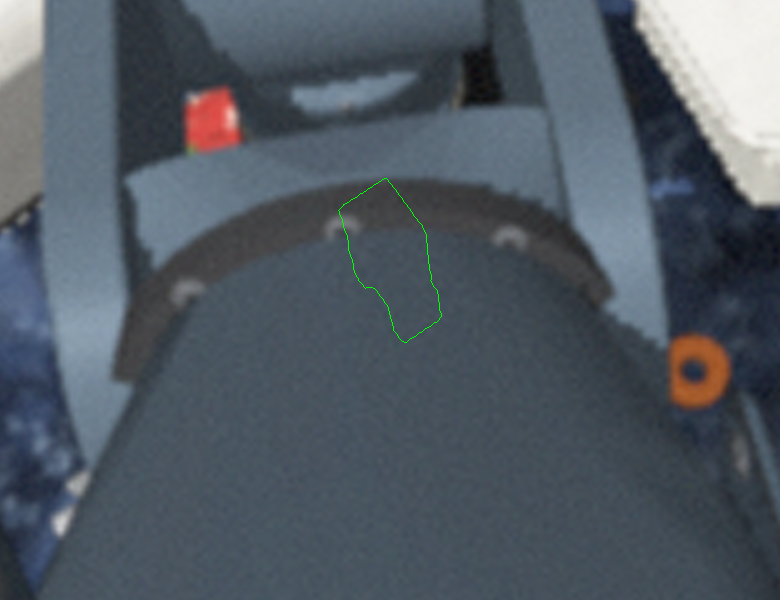

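Run:
```python
from h import *
todo(.5746,.1514,.21,.505)
c=robot.camera('scene')
o=robot.get_obs();p=o['position']
im=cv2.resize(c['image'],None,fx=6,fy=6,interpolation=2)
S=cv2.resize(sil(c,FORK,(p[0],p[1],.502,p[2]-.091)),None,fx=6,fy=6)
cn,_=cv2.findContours((S>.5).astype(np.uint8),0,1);cv2.drawContours(im,cn,-1,(0,255,0),1)
# model stand features
for P in tf(np.array([[0,-.0447,.078],[0,-.0447,.096],[0,-.0447,.060],[0,-.0787,.078],[0,-.0902,.075]]),.545,.2055,.501):
    u=proj(c,P)[0]*6+2.5;cv2.drawMarker(im,tuple(u.astype(int).tolist()),(255,0,0),0,12,1)
x,y=(proj(c,[.575,.151,.11])[0]*6).astype(int);save('q2',im[y-300:y+300,x-390:x+390])
todo(.5746,.1514,.21,.505)
```

```text
pos [0.5751 0.148  0.2102] yaw 0.498 t 7.67 w 0.0218 F [-0.4 -0.3 -2.1]
MOVE [0.2 3.2 1.2] turn -0.4 tilt 0.07 q [ 0.06  0.53  1.55 -0.    1.06 -2.  ]
pos [0.5752 0.1479 0.2103] yaw 0.498 t 7.72 w 0.0217 F [-0.4  0.3 -1.6]
MOVE [0.3 3.4 1.1] turn -0.4 tilt 0.05 q [ 0.06  0.53  1.55 -0.    1.06 -2.  ]
```

```bash
sleep 4
```

```text
(no output)
```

View pics/q2.png

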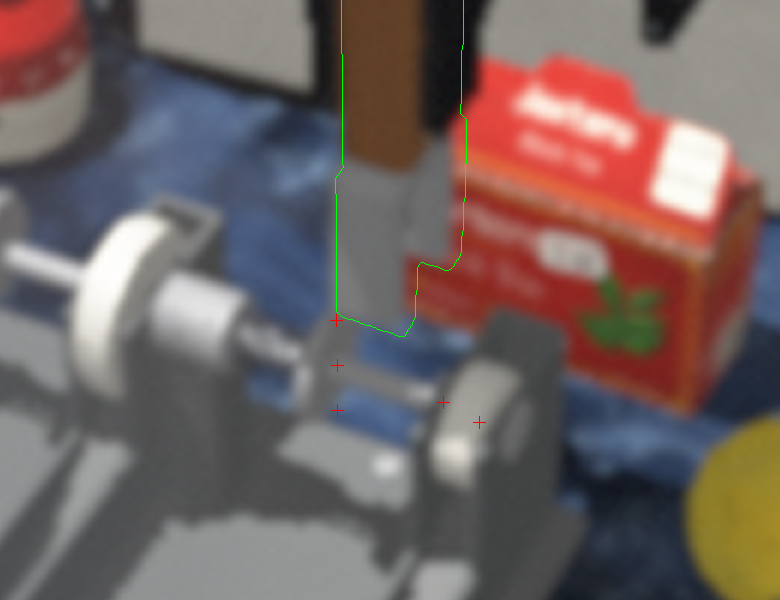

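Request:
move_arm --pt "1 12 0 0 -0.4" --pt "1 22 0 0 -0.4" --pt "1 22 0 0 -0.4" --pt "1 22 0 0 -0.4"

```text
time: 8.05
position: [0.5747, 0.1485, 0.1877]
tool_rot: [-0.177, 0.686, 0.177, 0.684]
ft_force: [-0.4, -0.0, -2.4]
grip_width: 0.0217
```

Run:
```python
from h import *
todo(.5746,.1514,.141,.505)
c=robot.camera('scene')
im=cv2.resize(c['image'],None,fx=7,fy=7,interpolation=2)
x,y=(proj(c,[.575,.151,.09])[0]*7).astype(int);save('q3',im[y-300:y+300,x-390:x+390])
todo(.5746,.1514,.141,.505)
```

```text
pos [0.5747 0.1485 0.1877] yaw 0.506 t 8.05 w 0.0217 F [-0.4 -0.  -2.4]
MOVE [46.7  2.5  1.4] turn 0.0 tilt 0.15 q [ 0.06  0.56  1.57 -0.    1.01 -2.01]
pos [0.5753 0.1487 0.1883] yaw 0.506 t 8.1 w 0.0223 F [ 0.4 -0.7 -1.2]
MOVE [47.3  2.7  0.7] turn 0.1 tilt 0.05 q [ 0.07  0.56  1.57 -0.    1.01 -2.01]
```

```bash
sleep 4
```

```text
(no output)
```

View pics/q3.png

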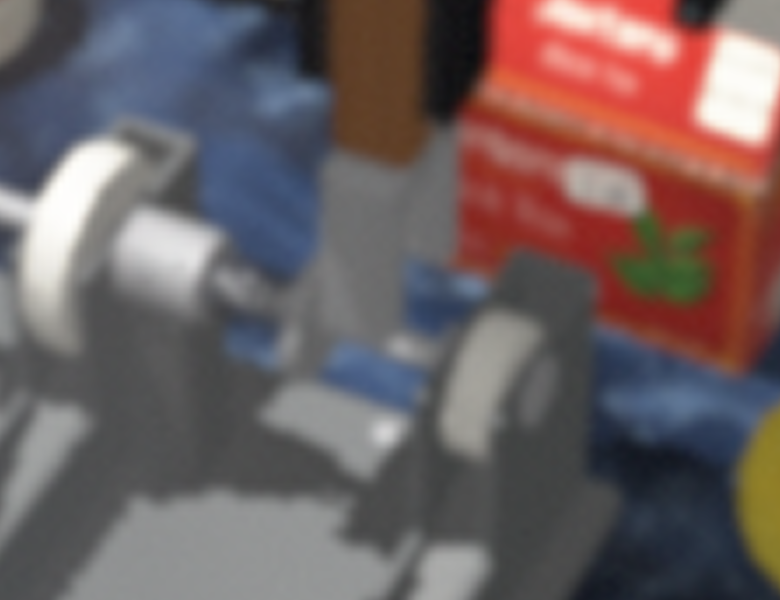

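Run:
```python
from h import *
c=robot.camera('scene')
o=robot.get_obs();z=o['position'][2]-.091
x0,y0=(proj(c,[.575,.151,.09])[0]*7).astype(int)
f=lambda P:(proj(c,tf(np.array(P),.545,.2055,.503))*7+3-[x0-390,y0-300]).round(0).tolist()
print(z,'front outer edge x=-19: collar, cheek',f([[-.019,-.0447,z],[-.019,-.0787,z]]))
print('x=-11',f([[-.011,-.0447,z],[-.011,-.0787,z]]))
print('bar/collar face, bar/cheek',f([[0,-.0447,.078],[0,-.0787,.078]]))
```

```text
0.09766938805993433 front outer edge x=-19: collar, cheek [[294.0, 307.0], [421.0, 350.0]]
x=-11 [[309.0, 286.0], [436.0, 329.0]]
bar/collar face, bar/cheek [[330.0, 316.0], [454.0, 359.0]]
```

Front leg foot edge is at crop px 322–400, and the free gap spans 294–421, so the leg is centred. Descending.

Request:
move_arm --pt "1 12 0 0 0" --pt "1 24 0 0 0" --pt "1 36 0 0 0" --pt "1 47 0 0 0" --pt "1 47 0 0 0" --pt "1 47 0 0 0"

```text
time: 8.65
position: [0.5752, 0.1493, 0.1413]
tool_rot: [-0.177, 0.685, 0.177, 0.684]
ft_force: [0.8, -0.3, -1.2]
grip_width: 0.0216
```

Run:
```python
from h import *
c=robot.camera('scene')
im=cv2.resize(c['image'],None,fx=7,fy=7,interpolation=2)
x,y=(proj(c,[.575,.151,.09])[0]*7).astype(int);save('q4',im[y-300:y+300,x-390:x+390])
todo(.5746,.1514,.141,.505)
```

```text
pos [0.5757 0.1494 0.1419] yaw 0.507 t 8.7 w 0.0222 F [-0.6 -0.4 -1.6]
MOVE [ 0.9  2.3 -0. ] turn 0.1 tilt 0.03 q [ 0.07  0.62  1.6  -0.    0.91 -2.01]
```

```bash
sleep 4
```

```text
(no output)
```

View pics/q4.png

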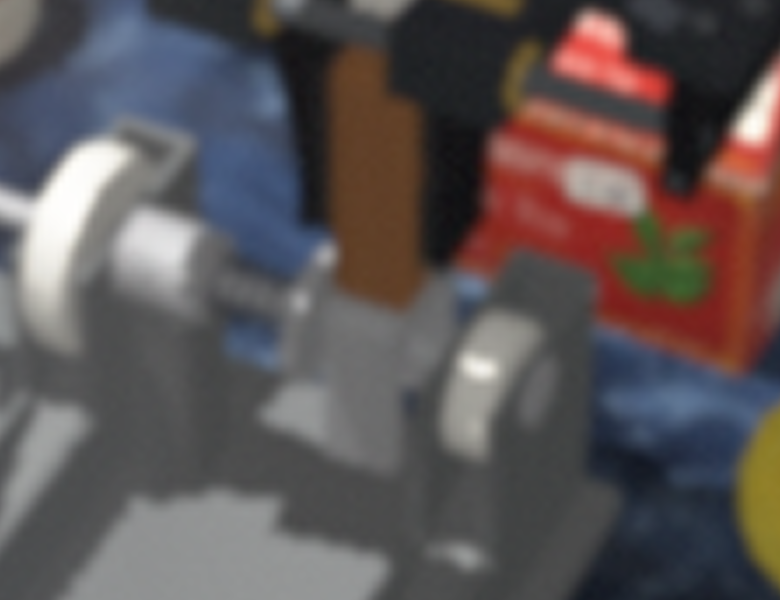

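The fork straddles the bar, with legs at crop (365,390) between collar (310,310) and wheel (490,390). Pushing along +y.

Request:
move_arm --pt "1 0 4 0 0" --pt "1 0 8 0 0" --pt "1 0 11 0 0" --pt "1 0 14 0 0" --pt "1 0 17 0 0" --pt "1 0 20 0 0"

```text
time: 9.2
position: [0.5664, 0.1668, 0.1422]
tool_rot: [-0.178, 0.684, 0.177, 0.685]
ft_force: [1.8, -3.2, 0.6]
grip_width: 0.0218
```

Request:
move_arm --pt "1 0 2 0 0" --pt "1 0 4 0 0" --pt "1 0 6 0 0" --pt "1 0 7 0 0" --pt "1 0 7 0 0" --pt "1 0 7 0 0"

```text
time: 9.7
position: [0.5629, 0.173, 0.1417]
tool_rot: [-0.178, 0.684, 0.177, 0.685]
ft_force: [3.4, -2.9, 0.3]
grip_width: 0.0216
```

Run:
```python
from h import *
c=robot.camera('scene')
im=cv2.resize(c['image'],None,fx=6,fy=6,interpolation=2)
x,y=(proj(c,[.565,.135,.06])[0]*6).astype(int);save('q5',im[y-300:y+300,x-390:x+390])
todo(.5757,.1494,.141,.505)
```

```text
pos [0.5628 0.173  0.1417] yaw 0.507 t 9.75 w 0.0221 F [ 3.4 -2.2 -0.9]
MOVE [  0.7 -26.8  -0.2] turn 0.1 tilt 0.07 q [ 0.11  0.62  1.62 -0.    0.9  -1.97]
```

```bash
sleep 4
```

```text
(no output)
```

View pics/q5.png

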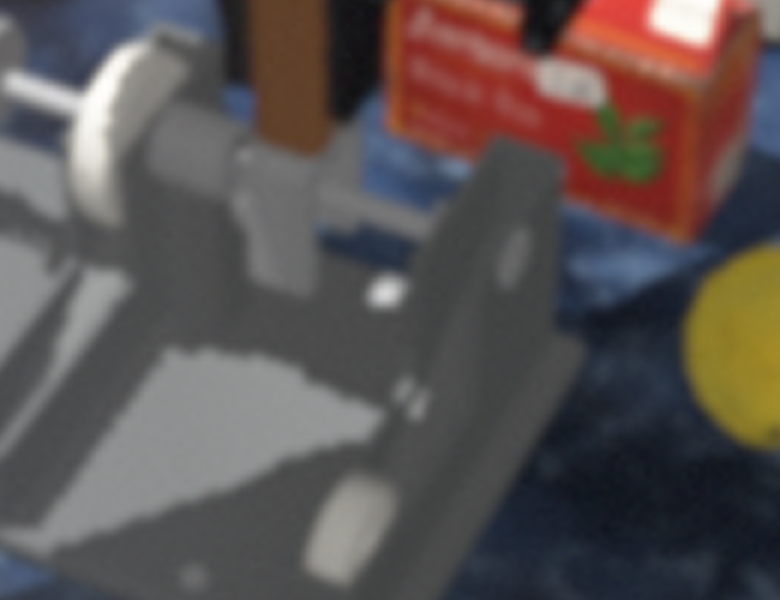

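The worn wheel has dropped and rolled to the lip, at crop (350,525). Backing off and lifting out.

Request:
move_arm --pt "1 0 -6 0 0" --pt "1 0 -12 0 0" --pt "1 0 -18 0 0" --pt "1 0 -24 0 0" --pt "1 0 -26 0 0" --pt "1 0 -26 0 0"

```text
time: 10.25
position: [0.5738, 0.1498, 0.1409]
tool_rot: [-0.177, 0.686, 0.177, 0.684]
ft_force: [-0.7, -0.2, -1.8]
grip_width: 0.022
```

Request:
move_arm --pt "1 -12 0 0 0" --pt "1 -30 0 0 0" --pt "1 -50 0 0 0" --pt "1 -70 0 0 0" --pt "1 -70 0 0 0" --pt "1 -70 0 0 0"

```text
time: 10.75
position: [0.5747, 0.1507, 0.212]
tool_rot: [-0.177, 0.684, 0.178, 0.685]
ft_force: [0.1, -0.7, -2.2]
grip_width: 0.0216
```

Run:
```python
from h import *
todo(.5545,-.0566,.21,-.118)
c=robot.camera('scene')
save('q6',cv2.resize(c['image'][130:330,190:450],None,fx=3,fy=3,interpolation=2))
```

```text
pos [0.5747 0.1507 0.212 ] yaw 0.508 t 10.75 w 0.0216 F [ 0.1 -0.7 -2.2]
MOVE [   1.9 -171.3 -118.4] turn 35.8 tilt 0.07 q [ 0.07  0.53  1.55  0.    1.06 -2.01]
```

```bash
sleep 4
```

```text
(no output)
```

View pics/q6.png

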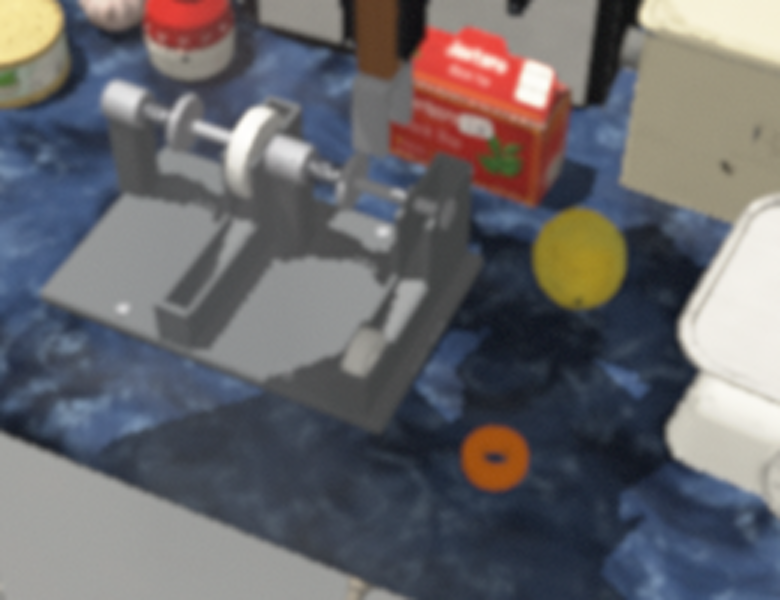

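The worn wheel rests at the lip, crop (362,352), and the larger wheel still hangs at crop (252,150). I'm carrying the fork back to its first place.

Request:
move_arm --pt "1 0 -30 -21 5" --pt "1 0 -60 -42 11" --pt "1 0 -90 -63 18" --pt "1 0 -120 -83 24" --pt "1 0 -145 -100 30" --pt "1 0 -163 -113 34" --pt "1 0 -171 -118 36" --pt "1 0 -171 -118 36"

```text
time: 11.47
position: [0.5539, -0.0582, 0.21]
tool_rot: [0.044, 0.707, -0.044, 0.705]
ft_force: [-0.1, 1.1, -1.6]
grip_width: 0.022
```

Run:
```python
from h import *
robot.camera('scene')
todo(.5545,-.0566,.0905,-.118)
```

```text
pos [ 0.554  -0.0566  0.2102] yaw -0.122 t 11.52 w 0.0219 F [ 0.4  0.5 -2.6]
MOVE [ 1.197e+02 -1.000e-01  8.000e-01] turn -0.2 tilt 0.18 q [-0.3   0.48  1.64  0.    1.02 -1.75]
```

Request:
move_arm --pt "1 30 0 0 0" --pt "1 65 0 0 0" --pt "1 95 0 0 0" --pt "1 110 0 0 0" --pt "1 115 0 0 0" --pt "1 117 0 0 0" --pt "1 117 0 0 0" --pt "1 117 0 0 0"

```text
time: 12.18
position: [0.5558, -0.0561, 0.0956]
tool_rot: [0.042, 0.705, -0.042, 0.707]
ft_force: [1.0, 0.6, -2.2]
grip_width: 0.0218
```

Request:
move_arm --pt "1 1 0 0 0" --pt "1 2 0 0 0" --pt "1 2 0 0 0" --pt "1 2 0 0 0"

```text
time: 12.52
position: [0.555, -0.0567, 0.0931]
tool_rot: [0.043, 0.705, -0.043, 0.706]
ft_force: [1.1, -0.8, -1.2]
grip_width: 0.0218
```

Request:
move_arm --pt "1 1 0 0 0" --pt "1 2 0 0 0" --pt "1 3 0 0 0" --pt "1 3 0 0 0" --pt "1 3 0 0 0"

```text
time: 12.93
position: [0.555, -0.0567, 0.0904]
tool_rot: [0.043, 0.706, -0.043, 0.706]
ft_force: [-1.0, 0.8, 4.5]
grip_width: 0.0218
```

Contact is felt: 4.5 N up, against about -2 N when hanging. Releasing.

Request:
move_arm --pt "0.3 0 0 0 0" --pt "0.3 0 0 0 0" --pt "-0.2 0 0 0 0" --pt "-1 0 0 0 0" --pt "-1 0 0 0 0" --pt "-1 0 0 0 0" --pt "-1 0 0 0 0" --pt "-1 0 0 0 0"

```text
time: 13.6
position: [0.5548, -0.0565, 0.0895]
tool_rot: [0.043, 0.706, -0.043, 0.706]
ft_force: [0.0, -0.5, -0.0]
grip_width: 0.0627
```

Run:
```python
from h import *
c=robot.camera('scene')
save('r1',cv2.resize(c['image'][200:340,300:480],None,fx=4,fy=4,interpolation=2))
todo(.5545,-.0566,.25,-.118)
```

```text
pos [ 0.5548 -0.0565  0.0895] yaw -0.121 t 13.65 w 0.0666 F [ 0.1 -0.2 -0.5]
MOVE [-1.605e+02 -1.000e-01 -3.000e-01] turn -0.2 tilt 0.0 q [-0.3   0.67  1.73 -0.    0.74 -1.75]
```

```bash
sleep 4
```

```text
(no output)
```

View pics/r1.png

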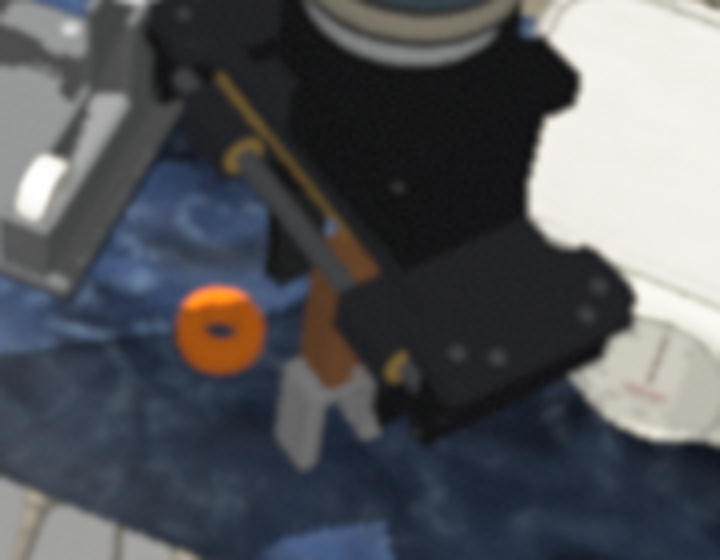

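The fork stands at crop (335,370) and the fingers are clear of it. Rising straight up, then away to the left.

Request:
move_arm --pt "-1 0 0 0 0" --pt "-1 0 0 0 0" --pt "-1 -10 0 0 0" --pt "-1 -30 0 0 0" --pt "-1 -65 0 0 0" --pt "-1 -105 0 0 0" --pt "-1 -145 0 0 0" --pt "-1 -165 0 0 0"

```text
time: 14.32
position: [0.5567, -0.057, 0.2603]
tool_rot: [0.042, 0.703, -0.043, 0.709]
ft_force: [1.1, 0.2, 0.5]
grip_width: 0.0869
```

Request:
move_arm --pt "-1 0 35 -20 0" --pt "-1 0 70 -40 0" --pt "-1 0 105 -60 0" --pt "-1 0 140 -80 0" --pt "-1 0 175 -95 0" --pt "-1 0 210 -110 0" --pt "-1 0 245 -125 0" --pt "-1 0 280 -140 0"

```text
time: 14.98
position: [0.4487, 0.2399, 0.2555]
tool_rot: [0.043, 0.705, -0.043, 0.706]
ft_force: [1.1, 0.4, 0.1]
grip_width: 0.0869
```

Request:
move_arm --pt "-1 0 35 -10 0" --pt "-1 0 70 -20 0" --pt "-1 0 105 -30 0" --pt "-1 0 140 -40 0" --pt "-1 0 175 -50 0" --pt "-1 0 200 -60 0" --pt "-1 0 200 -60 0" --pt "-1 0 200 -60 0"

```text
time: 15.65
position: [0.4134, 0.4451, 0.2549]
tool_rot: [0.042, 0.706, -0.042, 0.706]
ft_force: [0.9, -0.7, -0.0]
grip_width: 0.087
```

Run:
```python
from h import *
cs=[robot.camera(n) for n in('scene','top')]
todo(.5545,-.0566,.25,-.118)
save('e0',cv2.resize(cs[0]['image'][130:340,190:450],None,fx=3,fy=2.8,interpolation=2))
save('e1',cv2.resize(cs[1]['image'][150:310,200:420],None,fx=3.5,fy=3.5,interpolation=2))
for t in ('worn_center','fresh_center','fork_grip'):
  L=[robot.regions_of(c,t) for c in cs]
  for i in(0,1):
    for r in L[i]: print(t,i,round(r['p'],2),np.array(np.nonzero(r['pixels']))[::-1].mean(1).round(1))
def T(u):
    p,e=tri(cs,u);s=(p-[.545,.2055,0])@R.from_euler('z',.503).as_matrix();print(p.round(3),'stand',s.round(3),e)
```

```text
pos [0.414  0.4432 0.2548] yaw -0.121 t 15.75 w 0.0869 F [ 0.7 -0.7 -0.3]
MOVE [   5.2 -479.2  199.8] turn -0.2 tilt 0.05 q [ 0.64  0.49  1.47 -0.    1.18 -0.81]
worn_center 0 0.62 [355.1 282.9]
worn_center 0 0.61 [311. 247.]
fresh_center 0 0.56 [273.5 177.9]
fresh_center 0 0.38 [280.2 216.3]
fork_grip 0 0.66 [385.3 284.6]
fork_grip 1 0.55 [386.  199.3]
```

```bash
sleep 5
```

```text
(no output)
```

View pics/e0.png

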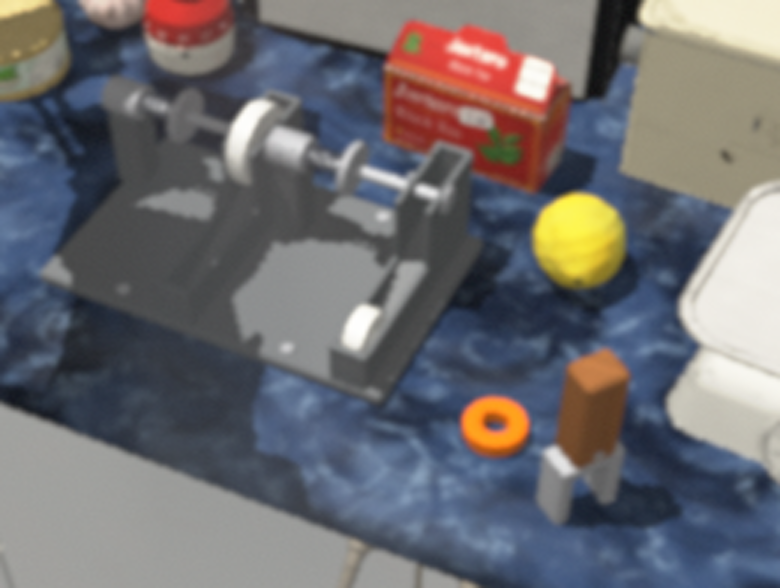

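View pics/e1.png

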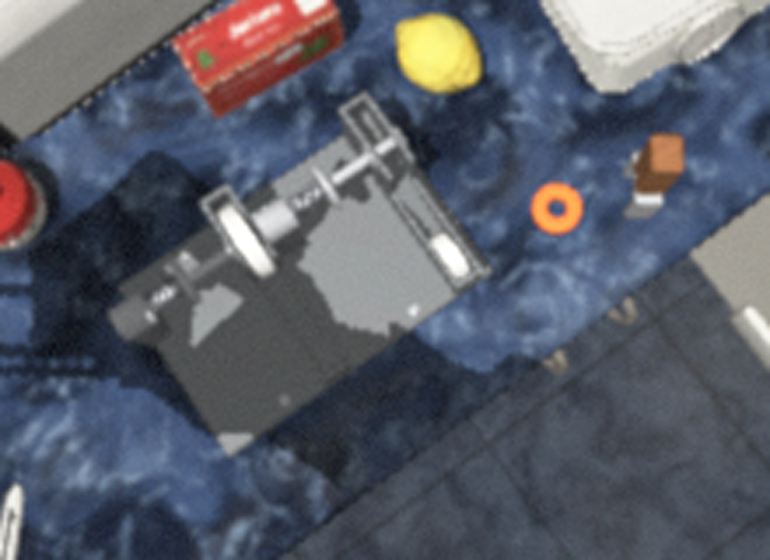

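The worn wheel lies at the lip (scene crop (362,328), top crop (456,254)). The larger wheel hangs in place, and the fork stands upright at scene crop (585,435). One check of the numbers, then I hand in.

Run:
```python
from h import *
cs=[robot.camera(n) for n in('scene','top')]
def T(u):
    p,e=tri(cs,u);s=(p-[.545,.2055,0])@R.from_euler('z',.503).as_matrix();print(p.round(3),'stand',s.round(3),round(e,1))
T([(311,247),(329.9,222.3)]);T([(273.3,178),(269.8,218.6)]);T([(385.3,284.6),(386,199.3)])
print(robot.get_obs()['joint_velocities'].round(3))
print(robot.hand_in())
```

```text
[0.516 0.085 0.04 ] stand [-0.084 -0.092  0.04 ] 1.0
[0.532 0.224 0.082] stand [-0.002  0.023  0.082] 1.2
[ 0.554 -0.055  0.063] stand [-0.117 -0.232  0.063] 0.5
[ 0.006  0.001 -0.002 -0.    -0.     0.   ]
the job is handed in; nothing more can be done
None
```

The worn wheel is off its bar and lying at the front lip, the larger wheel still hangs, and the fork stands on the worktop again. I handed the job in at about 16 s of the 48 s allowed; the hand-in gives no verdict.

**What I did:** I gripped the fork by its handle and lowered it over the bare bar of the worn wheel, in the bay at the stand's -y end. Pushing the collar about 27 mm to +y, including the initial gap, met about 4 N, and the wheel dropped and rolled down its chute. I then backed the fork off, lifted it clear, stood it where it started and moved the arm away. I left the orange ring alone.

**Last checks, measured from both cameras:**

| Thing | Result | Required |
|---|---|---|
| Worn wheel | stand x = -84 mm, height about 40 mm | x between -105 and -55 mm, height below 50 mm |
| Larger wheel | within about 2 mm of its first measured place | within 12 mm |
| Fork | upright at its first spot, touching the worktop when released | within 8° of vertical and still |

**What missed or disagreed:**
- In the last top picture the network did not report either wheel. I read the worn wheel's top pixel from the picture by hand, and reused the larger wheel's earlier top pixel, since it looked unmoved. So its 2 mm rests on the scene camera alone.
- Before lowering the fork, its outline in the scene camera stood about 2 to 3 mm from the position the arm reported. I kept the picture-based position, which was within the gap.

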